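# Pin the hasp of a basket maker's sloping tool case

## Task

Close up the basket maker's tool case: swing the steel hasp over so that it lies flat with the staple standing through its slot, then push the red-handled locking pin through the staple, over the hasp, from the uphill side, until the shoulder of its grip meets the hasp; it wedges the hasp and lid down on the seal. Feel the pin in without forcing it (some 20 N is plenty), let go of it, and leave the other things on the table where they are.

Things in the scene. Friction and masses are not known exactly. Their poses are not given: they have to be found in the camera images.
- case: Wooden tool case, 300 x 230 mm, fixed on a stand, sloping at 35 degrees. x: across the slope, towards the lid's hinge; y: straight uphill; z: square out of the slope. Origin: mid-case, in the face plane of the fixed light board (x -150 to -62 mm), which carries the staple. The lid (x -58 to +150, y +-113, woven cane panel) has its top at z = 19 when fully down, 25 at its free edge at the start.
- staple_eye (a point): Where the centre of the staple's loop is when the staple stands mid-way on its slotted plate: case x -107, y 0, z 30.5 mm (axes as case). The staple is adjustable: its foot is clamped tight anywhere within 12 mm to either side of here along x, differently each time. This point does not follow it: look or feel where the staple is. The pin goes in along -y, downhill.
- staple_loop_top (a point): Top of the crossbar with the staple mid-way on its plate, 13.5 mm out from staple_eye (axes as case); does not follow it either. The staple is a U of 7 mm round steel bar, legs 10 mm to either side of its middle (27 mm over all, 13 mm clear). Crossbar underside 7 mm below this point; closed hasp's face 13.5 mm below it (a 6.5 mm gap) with the lid up on its seal, 20 mm with the lid fully down.
- hasp_hinge (a point): Hinge axis of the hasp on the lid, mid-width; the axis runs along y (uphill), knuckle 10 mm thick. It lies 72 mm from staple_eye along +x and, lid up on its seal, about 4 mm below staple_eye in z. Axes as case within 2 degrees.
- hasp_end (a point): Middle of the hasp's free end. The hasp is a flat steel leaf, 110 mm from hinge axis to end, 36 mm wide, 4 mm thick (this point and the axis are half-way through it): solid up to 45 mm from the axis, then a slot 54 long and 13 mm wide for the staple (long enough wherever the staple stands), then a solid end strip of 11 mm.
- hasp (a joint): Angle of the hasp, rad: 0 lies flat over the staple, 1.57 stands square out of the lid, more leans back over the lid (stop at 2.75). It starts open. Its hinge is stiff: it stays where it is left and takes about 1 to 2 N at its end to move.
- lid (a joint): Angle of the lid, rad, about its hinge at the case's +x edge (257 mm from the staple): 0 is fully down. A rubber seal holds it up at about 0.025; pressing at the staple it yields about 1 mm per N. The pin wedges hasp and lid down as it goes in; with the pin home the lid stays at about 0.012. It need not be opened.
- pin_grip (a point): Centre of the locking pin's grip, a red block 64 mm long (x), 26 wide (y), 22 high (z), lying flat on the table at the start. x points along the pin to its nose. The 10 mm steel shank leaves the middle of its front face (the shoulder) 32 mm ahead of here and ends 112 mm ahead; the last 12 mm taper to an 8 mm nose with a broken edge. Mass about 0.12 kg.
- pin_shoulder (a point): Middle of the grip's front face, where the shank begins; axes as pin_grip. With the pin home it is 18 mm uphill of staple_eye, against the hasp's upper edge, the shank pressed up under the crossbar.
- pin_nose (a point): Tip of the pin's nose, on its axis, 80 mm in front of the shoulder; axes as pin_grip. The nose is higher than the 6.5 mm gap left by the raised hasp: it must press the hasp down a little to enter.
- basket: Bystander: small round willow basket, 110 mm across, 55 mm high; origin at the centre of its underside.
- iron: Bystander: basket maker's rapping iron, dark steel bar 26 mm wide, 14 mm thick, 210 mm long, lying flat along its own y; origin under it, near its middle.
- tin: Bystander: green tin of wax with a brass-coloured lid, 71 mm across, 76 mm high, standing; origin at the centre of its underside.
There are look-alikes about, which are no part of the job. What is shaped like the part that bears pin_grip but blue or green is not meant.

How it is judged (in metres and radians):
On the way, in this order (a step that is already met when the one before it is completed fails the run):
1. the hasp is swung over flat, the staple standing through its slot (value of joint hasp below 0.1 rad), for 0.2 s.
2. the pin's nose has come through the staple's loop from the uphill side, over the closed hasp (value of joint hasp below 0.1 rad and y of pin_nose in the frame of staple_eye below -0.02 m and y of pin_shoulder in the frame of staple_eye above 0.012 m and x of pin_nose in the frame of staple_eye between -0.017 and 0.017 m and z of pin_nose in the frame of staple_eye between -0.008 and 0.008 m), for 0.1 s.
At the end, for the whole second after the job is handed in: The hasp lies flat over the staple (within 0.06 rad), the pin is through the staple's loop from the uphill side with its shoulder within 6 mm of the hasp's upper edge and lying along the loop within 0.15 rad, the lid is drawn down on its seal (below 0.018 rad), and the pin is released and at rest (value of joint hasp below 0.06 rad and value of joint lid below 0.018 rad and y of pin_shoulder in the frame of staple_eye between 0.012 and 0.024 m and y of pin_nose in the frame of staple_eye below -0.05 m and x of pin_shoulder in the frame of staple_eye between -0.017 and 0.017 m and z of pin_shoulder in the frame of staple_eye between -0.008 and 0.008 m and angle between the x axis of pin_shoulder and the y axis of staple_eye, either way round below 0.15 rad and linear speed of pin below 0.02 m/s); the robot touches nothing.
It fails at once if the basket, the iron or the tin is pushed more than 30 mm from its place (distance of any of basket, iron, tin from where it was at the start of the episode above 0.03 m).
It fails at once if the basket or the tin is tipped over (angle between any of basket, tin's own z axis and vertical above 0.5 rad).
It fails at once if the pin is forced: it presses on the case, staple or hasp with more than 40 N (contact force between pin and case above 40 N).
It also fails if it takes over 64 s, if anything falls off the work surface, if the arm or the gripper's body presses on something with over 40 N, if the wrist force passes 120 N, or if a joint passes its speed limit or range.

## Robot

A 6-joint arm with a two-finger parallel gripper is mounted at the origin on the work surface. World frame = base frame: x ahead of the robot, y to its left, z up, the work surface at z = 0. Lengths are in mm, angles in rad, forces in N, time in s.
With the tool pointing down it reaches from about 300 to 775 mm from the base axis. Payload 14.6 kg.
Tool frame: the origin (TCP) lies between the finger pads; the fingertips stand 19 mm ahead of it and the grasp point (between the pads) is the TCP; z points along the fingers, y is the line along which they close (so a half turn about z gives the same grasp; the last joint's range is limited). The gripper opens to 94 mm and grips with 3 to 60 N. Pads are 16 mm wide; open, the fingers measure 119 mm over their backs; the gripper's body (75 mm by 177 mm) begins 78 mm behind the grasp point.
Start: joints at [1.159, 0.3, 1.521, -0, 1.321, -0.067], TCP at [185.902, 517.62, 224.446] pointing down, gripper open.
Joint ranges: [-3.03, 3.03], [-0.79, 2.21], [0.23, 2.52], [-1.04, 4.18], [0, 3.07], [-2.55, 2.55]. Speed limits (rad/s): [2.22, 2.22, 2.57, 3.14, 3.14, 3.14].

## Interface

Orientations are given as [roll, pitch, yaw] about the fixed x, y, z axes, in that order (R = Rz(yaw) Ry(pitch) Rx(roll)).
In Python, from cell import monitor, imaging, job, find_in, trace gives the robot as it stands. The module is installed in compiled form; this text tells all that it offers.
- The arm moves only by the tool arm_command, never from a script. Its argument "steps" is a list of rows, each a list of 5 numbers: the opening, from 0 (shut) to 1 (fully open), then the shift along the tool's x, y, z in mm, then the turn about the tool's z in degrees. In form: [[gripper, dx, dy, dz, turn], ...]. A call has 1 to 20 rows; each row is the pose to reach, as a shift and turn from the pose commanded when the call began, along the tool's axes at that moment; what a row does not reach only later rows make up. A row lasts 1/8 s, in which the tool goes at most 62.5 mm and 10.7 degrees, less where a joint would pass 70% of its speed; a pose out of reach is approached as far as the arm can. A call with a gripper value outside its range is refused whole. The fingers move at their own pace and stop on an object; "force" is the grip in N (left out, the last holds). Time passes only in rows, so rows that repeat a pose let the fingers close. It gives the time, the measured TCP pose, the force, the opening and the grip force at its end, in the units of the state.
- monitor.read_state(): the state, without advancing time (a new reading comes with each control period).
- imaging.camera(name): name is "scene" or "top" or "wrist"; returns a dict with "img" (384x512x3 uint8, red, green, blue), "mtx" (3x3 intrinsics, pixels), "view" (4x4, takes a point from world to camera coordinates). Camera axes: x right, y down, z forward; pixel columns grow to the right and rows downward; lengths in mm; the calibration is good to about 2 mm. A picture is of the moment at which its call begins. There is no depth.
- job.sign_off(): hands the job in; it is judged then, once.
Trained networks look in a picture, given as the dict that the camera call returned (one of the last four; its "shot" number tells which), for a name from the list of things; names that differ only in an ending like _2 or _b are one class to them, and where a whole thing is asked for, a point or a joint stands for the part that bears it (a point fixed in the world has none). Each returns a list of dicts, best first, with "p" (0 to 1); they miss things now and then, are a little off and sometimes report something else, mostly with a low value. They report only what shows in the picture. A call takes as long as a camera call. They do not tell look-alikes from the thing itself.
- find_in(picture, target): "rect" ([centre column, centre row, width, height] in pixels, round what is visible of it).
- trace(picture, target): "region" (384x512 bool, what is visible of it) and "rect" ([centre column, centre row, width, height] in pixels, round what is visible of it).
The state is a dict: "clock": time; "joints": joint angles; "qd": joint speeds; "effort": joint torques, N m; "eef_pos": TCP position; "eef_rot": TCP orientation; "wrist_force": force on the tool from outside, world axes, zero at the start; "moment": the same for the moment, N m; "finger_gap": finger opening in mm; "finger_force": force on a finger pad.
Only numpy, scipy, OpenCV 4.12 (cv2) and the standard library are available. Lean on these libraries where they do the work, as an engineer would, in place of code of your own. Each camera call takes 0.05 s, during which the arm holds its last target. There are 200 camera calls.

## Working session

There is one attempt and no reset: what is moved stays moved. The work goes in short steps, Python scripts to look and compute and a tool call to move; the robot and the scene stay as the last step left them, time stands still between calls to the robot, and variables do not carry over. Pictures are saved under pics/ and viewed, at most 10 in all, crops included, and the job is handed in when it is done.

Besides the shell and the picture viewer there is one more tool, called after "Request:" as name(argument=value, ...) on one line, values as JSON. arm_command: Moves the arm, as the interface text tells. Its arguments: {"type":"object","properties":{"steps":{"type":"array","items":{"type":"array","items":{"type":"number"}}},"force":{"type":"number"}},"required":["steps"]}

```bash
mkdir -p pics
cat > h.py <<'E'
import numpy as np, cv2
from cell import monitor, imaging, job, find_in, trace
def shot(n): return imaging.camera(n)
def save(p,f,crop=None,s=1.0):
    im=p["img"][:,:,::-1]
    if crop: a,b,c,d=crop; im=im[b:d,a:c]
    cv2.imwrite("pics/"+f,cv2.resize(im,None,fx=s,fy=s,interpolation=cv2.INTER_CUBIC))
def proj(p,X):
    X=np.atleast_2d(X); c=X@p["view"][:3,:3].T+p["view"][:3,3]; u=c@p["mtx"].T; return u[:,:2]/u[:,2:]
def ray(p,uv):
    R=p["view"][:3,:3]; t=p["view"][:3,3]; o=-R.T@t
    d=R.T@np.linalg.inv(p["mtx"])@np.array([uv[0],uv[1],1.]); return o,d/np.linalg.norm(d)
def onz(p,uv,z):
    o,d=ray(p,uv); return o+d*(z-o[2])/d[2]
def tri(obs):
    A=np.zeros((3,3));b=np.zeros(3)
    for p,uv in obs:
        o,d=ray(p,uv); M=np.eye(3)-np.outer(d,d); A+=M; b+=M@o
    return np.linalg.solve(A,b)
E
python3 - <<'E'
from h import *
np.set_printoptions(precision=1,suppress=True)
s=monitor.read_state(); print(s)
P={n:shot(n) for n in("scene","top","wrist")}
for n,p in P.items():
    o,d=ray(p,(256,192)); print(n,o,d,p["mtx"][0,0])
    for t in("case","hasp","lid","pin_grip","basket","iron","tin","staple_eye"):
        try: print(n,t,[(np.round(r["rect"]),round(r["p"],2)) for r in find_in(p,t)][:4])
        except Exception as e: print(n,t,e)
im=np.hstack([P["scene"]["img"],P["top"]["img"]])
cv2.imwrite("pics/a.png",cv2.resize(P["scene"]["img"][:,:,::-1],(800,600)))
cv2.imwrite("pics/b.png",cv2.resize(P["top"]["img"][:,:,::-1],(800,600)))
E
```

```text
{'clock': 0.0, 'joints': array([ 1.2,  0.3,  1.5, -0. ,  1.3, -0.1]), 'qd': array([ 0.,  0.,  0., -0., -0.,  0.]), 'effort': array([ -0. , -53.2, -35.3,   0.1,   0. ,  -0. ]), 'eef_pos': array([185.8, 517.4, 223.9]), 'eef_rot': array([-3.1, -0. ,  2.8]), 'wrist_force': array([-0. , -0.3, -0.7]), 'moment': array([-0.,  0., -0.]), 'finger_force': 0.0, 'finger_gap': 93.83569225463205}
scene [1089.2 -129.1  754.5] [-0.7  0.  -0.7] 362.9945172791883
scene case [(array([356., 222., 146., 157.]), 0.6)]
scene hasp [(array([322., 184.,  32.,  28.]), 0.81)]
scene lid []
scene pin_grip [(array([199., 221.,  38.,  42.]), 0.72), (array([194., 150.,  29.,  28.]), 0.54), (array([147., 201.,  13.,  38.]), 0.52)]
scene basket [(array([162., 269.,  50.,  47.]), 0.81)]
scene iron [(array([246., 181.,  76.,  22.]), 0.57), (array([354., 225., 138., 132.]), 0.46)]
scene tin [(array([336., 152.,  18.,   9.]), 0.65)]
scene staple_eye [(array([358., 222., 153., 160.]), 0.92)]
top [322.1 -90.5 962.3] [ 0.2 -0.  -1. ] 374.150349019684
top case [(array([170., 168., 117., 143.]), 0.97), (array([342., 143.,  42.,  47.]), 0.73)]
top hasp [(array([194., 165.,  32.,  29.]), 0.82)]
top lid [(array([174., 144., 103.,  93.]), 0.96)]
top pin_grip [(array([315., 210.,  33.,  48.]), 0.89), (array([275., 164.,  42.,  35.]), 0.78), (array([369., 233.,  17.,  56.]), 0.61)]
top basket [(array([340., 142.,  41.,  45.]), 0.72)]
top iron [(array([268., 261.,  82.,  26.]), 0.68)]
top tin [(array([153., 268.,  37.,  30.]), 0.57)]
top staple_eye [(array([169., 167., 112., 143.]), 0.82), (array([315., 210.,  34.,  49.]), 0.44)]
wrist [115.3 541.8 383.8] [ 0.2 -0.1 -1. ] 316.29909944930745
wrist case []
wrist hasp []
wrist lid []
wrist pin_grip []
wrist basket []
wrist iron []
wrist tin []
wrist staple_eye []
```

View pics/a.png

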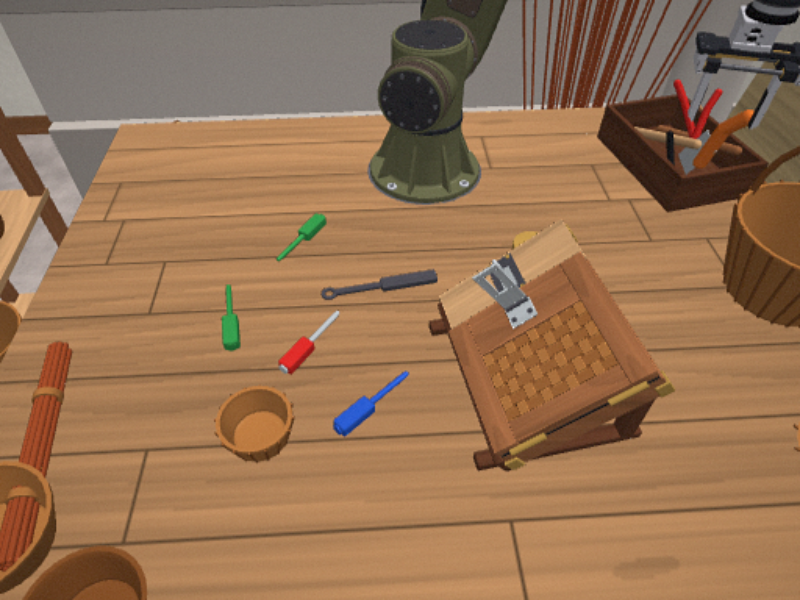

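View pics/b.png

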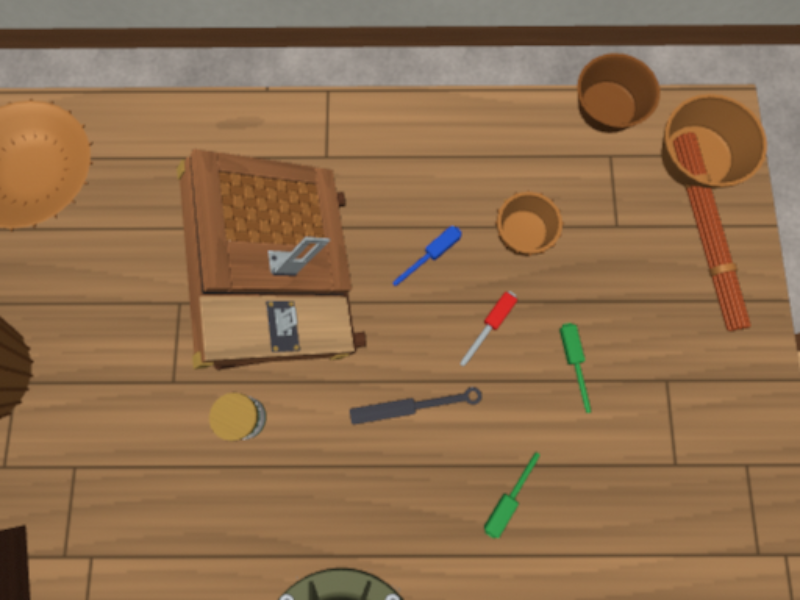

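The images show the pin candidates in top view (800 px scale): red (501,310), blue (443,242), green (572,343) and green (502,516). The red one is the pin, with its nose towards (463,363). In the top view uphill is left (+y). The hasp stands at (300,255), the staple at (285,322), the tin at (235,415) and the iron at (415,405). Next is a close crop.

Run:
```python
from h import *
np.set_printoptions(precision=4,suppress=True)
s=monitor.read_state(); print(s["eef_rot"],s["joints"])
a=shot("scene");b=shot("top")
A=cv2.resize(a["img"][135:305,275:435],(400,425),interpolation=cv2.INTER_CUBIC)  #x2.5
B=cv2.resize(b["img"][90:240,112:242],(390,450),interpolation=cv2.INTER_CUBIC) #x3
C=cv2.resize(b["img"][180:240,285:340],(165,180),interpolation=cv2.INTER_CUBIC)
D=cv2.resize(a["img"][195:245,170:225],(165,150),interpolation=cv2.INTER_CUBIC)
o=np.zeros((600,800,3),np.uint8); o[:425,:400]=A; o[:450,405:795]=B; o[420:600,0:165]=C;o[430:580,180:345]=D
cv2.imwrite("pics/c.png",o[:,:,::-1])
for n,p in(("scene",a),("top",b)):
    hsv=cv2.cvtColor(p["img"],cv2.COLOR_RGB2HSV)
    t=[r for r in trace(p,"pin_grip")]
    for r in t:
        m=r["region"]; col=np.median(p["img"][m],axis=0); red=m&(p["img"][:,:,0]>120)&(p["img"][:,:,1]<70)
        ys,xs=np.nonzero(m); print(n,r["p"],r["rect"],col,red.sum())
        if red.sum()>30:
            yr,xr=np.nonzero(red); c=np.array([xr.mean(),yr.mean()])
            q=np.c_[xs,ys]; d=np.linalg.norm(q-c,axis=1); print(" red c",c,"far",q[d.argmax()])
            print(" world grip",onz(p,c,13),"nose",onz(p,q[d.argmax()],11))
```

```text
[-3.1415 -0.      2.7968] [ 1.1594  0.3     1.521   0.      1.3207 -0.0666]
scene 0.86 [146.9, 201.9, 11.8, 37.1] [ 52. 156.  75.] 0
scene 0.75 [236.0, 258.2, 44.2, 35.5] [ 42.  91. 209.] 0
scene 0.75 [200.4, 143.5, 19.7, 16.0] [ 53. 156.  76.] 0
scene 0.59 [354.1, 226.0, 135.1, 127.8] [152.  98.  61.] 0
scene 0.58 [197.8, 222.0, 38.0, 41.6] [188.  49.  45.] 263
 red c [189.9011 226.6692] far [215 199]
 world grip [ 522.8937 -256.5838   13.    ] nose [ 431.0828 -193.7903   11.    ]
scene 0.2 [243.8, 181.4, 77.7, 22.4] [81. 79. 85.] 0
top 0.96 [329.1, 318.6, 35.1, 55.4] [ 54. 146.  73.] 0
top 0.89 [313.8, 209.4, 34.1, 46.1] [204.5  44.   40. ] 214
 red c [320.5514 198.5234] far [297 231]
 world grip [ 521.3206 -259.6935   13.    ] nose [ 437.5378 -196.4484   11.    ]
top 0.8 [368.2, 235.2, 20.2, 57.2] [ 53. 143.  71.] 0
top 0.68 [275.1, 163.6, 43.1, 35.8] [ 40.  86. 182.] 0
```

View pics/c.png

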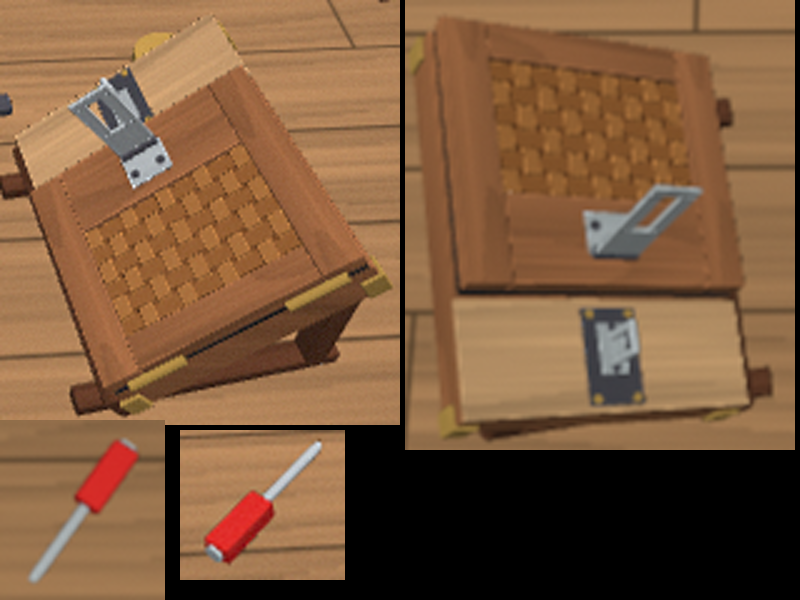

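The close crop confirms the red pin: grip at about (522,-258), nose pointing towards (-x,+y), yaw about 143°. Next I fit the case pose from its visible corners, with the tilt held at 35°.

```bash
cat >> h.py <<'E'
def Rcase(yaw):
    c,s=np.cos(yaw),np.sin(yaw); a=np.radians(35); ca,sa=np.cos(a),np.sin(a)
    return np.array([[c,-s,0],[s,c,0],[0,0,1]])@np.array([[1,0,0],[0,ca,-sa],[0,sa,ca]])
E
python3 - <<'E'
from h import *
from scipy.optimize import least_squares
np.set_printoptions(precision=1,suppress=True)
a=shot("scene");b=shot("top")
S=[((-150,115,0),(212,15)),((-150,-115,0),(15,140)),((150,113,19),(375,262)),((150,-113,19),(105,390)),((-58,113,25),(243,68)),((-62,-115,0),(33,187))]
T=[((150,113,19),(440,17)),((150,-113,19),(707,57)),((-58,113,25),(462,288)),((-58,-113,25),(742,289)),((-62,-115,0),(750,297)),((-150,-115,0),(750,405)),((-150,115,0),(457,420))]
X=np.array([p for p,_ in S]);U=np.array([(275+u/2.5,135+v/2.5) for _,(u,v) in S])
Y=np.array([p for p,_ in T]);V=np.array([(112+(u-405)/3,90+v/3) for _,(u,v) in T])
def res(q):
    R=Rcase(q[3]);return np.r_[(proj(a,X@R.T+q[:3])-U).ravel(),(proj(b,Y@R.T+q[:3])-V).ravel()]
r=least_squares(res,[500,120,120,0],loss="soft_l1")
print(r.x,np.degrees(r.x[3]));print(r.fun.reshape(-1,2))
R=Rcase(r.x[3]); np.save("case.npy",r.x)
f=lambda *p:print(p,R@np.array(p)+r.x[:3])
f(-107,0,30.5);f(-35,0,26.5);f(-107,50,30.5);f(0,-115,0);f(-150,-115,0);f(-150,115,0);f(150,-113,19)
# tin, iron
for n,p in(("scene",a),("top",b)):
    for t in("tin","iron","basket","hasp","staple_eye"):
        print(n,t,[(np.round(k["rect"]),round(k["p"],2)) for k in find_in(p,t)][:2])
E
```

```text
[582.7  99.6 118.9   0.2] 8.675385618318794
[[-0.3  0.4]
 [ 0.4 -0.7]
 [-4.4 -1.3]
 [-0.9  0.1]
 [-0.7 -0.5]
 [ 2.6  6.2]
 [-0.7 -0.1]
 [-0.6  0.1]
 [ 0.5 -1.7]
 [-0.1 -0.6]
 [-6.9  1.1]
 [-2.  -0.3]
 [ 1.1 -0.1]]
(-107, 0, 30.5) [479.5  66.1 143.9]
(-35, 0, 26.5) [550.4  79.3 140.6]
(-107, 50, 30.5) [473.4 106.6 172.5]
(0, -115, 0) [596.9   6.4  52.9]
(-150, -115, 0) [448.6 -16.2  52.9]
(-150, 115, 0) [420.2 170.1 184.8]
(150, -113, 19) [746.6  19.9  69.6]
scene tin [(array([334., 152.,  13.,   6.]), 0.41)]
scene iron [(array([244., 180.,  76.,  22.]), 0.68)]
scene basket [(array([162., 270.,  51.,  47.]), 0.94)]
scene hasp [(array([322., 183.,  32.,  27.]), 0.7)]
scene staple_eye [(array([358., 222., 155., 166.]), 0.76)]
top tin [(array([151., 270.,  36.,  31.]), 0.73)]
top iron [(array([267., 261.,  77.,  27.]), 0.92)]
top basket [(array([339., 143.,  42.,  41.]), 0.66)]
top hasp [(array([194., 164.,  37.,  28.]), 0.78)]
top staple_eye [(array([170., 166., 115., 140.]), 0.88), (array([175., 144., 102.,  88.]), 0.38)]
```

```bash
cat >> h.py <<'E'
try:
    _q=np.load("case.npy"); CR=Rcase(_q[3]); C0=_q[:3]
except Exception: pass
def W(p): return np.asarray(p,float)@CR.T+C0
def toolmove(target,turn_to=None,s=None):
    s=s or monitor.read_state(); y=s["eef_rot"][2]; d=np.asarray(target)-s["eef_pos"]
    c,n=np.cos(y),np.sin(y)
    out=[c*d[0]+n*d[1], n*d[0]-c*d[1], -d[2]]
    t=None if turn_to is None else (np.degrees(y)-turn_to+180)%360-180
    return np.round(out,1),t
E
python3 - <<'E'
from h import *
np.set_printoptions(precision=1,suppress=True)
a=shot("scene");b=shot("top")
from scipy.optimize import least_squares
ts=np.array([310.2,175]);tt=np.array([112+(682-405)/3,90+189/3])
def tip(q): return W((-35-110*np.cos(q[0]),q[1],26.5+110*np.sin(q[0])))
r=least_squares(lambda q:np.r_[proj(a,tip(q))[0]-ts,proj(b,tip(q))[0]-tt],[1.8,0]);print(r.x,r.fun,tip(r.x))
print("hinge proj",proj(a,W((-35,0,26.5))),proj(b,W((-35,0,26.5))))
for t in (1.2,1.6,1.9,2.2): print(t,W((-35-110*np.cos(t),0,26.5+110*np.sin(t))))
# staple candidates
for dx in(-12,-6,0,6,12): print(dx,[(proj(b,W((-107+dx+k,0,44)))[0]-[112,90])*3+[405,0] for k in(-13.5,13.5)],[(proj(a,W((-107+dx+k,0,44)))[0]-[275,135])*2.5 for k in(-13.5,13.5)])
print(toolmove((640,20,330),188.7))
E
```

```text
[ 1.7 -2.8] [-1.   0.7 -1.4  0.5] [572.1  16.8 228.5]
hinge proj [[330.6 195.1]] [[180.6 175.2]]
1.2 [519.8  15.1 224.6]
1.6 [563.   17.4 230.6]
1.9 [594.5  25.6 225.8]
2.2 [622.   38.6 213.4]
-12 [array([635.6, 375.9]), array([631.3, 339.9])] [array([95.9, 68.5]), array([105. ,  87.6])]
-6 [array([634.7, 367.8]), array([630.4, 332. ])] [array([97.9, 72.7]), array([107.1,  92. ])]
0 [array([633.7, 359.8]), array([629.5, 324.1])] [array([99.9, 76.9]), array([109.2,  96.4])]
6 [array([632.8, 351.8]), array([628.5, 316.2])] [array([101.9,  81.2]), array([111.4, 100.8])]
12 [array([631.8, 343.9]), array([627.6, 308.4])] [array([104. ,  85.5]), array([113.5, 105.3])]
(array([-595.6, -314.8, -105.6]), np.float64(-28.45408131331564))
```

Fit gives the hasp angle at about 1.7 rad, tip near (572,17,228). I move behind it (+x side) with the fingers closed.

Request:
arm_command(steps=[[0,-50,-26,-60,-8],[0,-100,-52,-100,-16],[0,-150,-80,-106,-24],[0,-200,-105,-106,-28.5],[0,-250,-132,-106,-28.5],[0,-300,-158,-106,-28.5],[0,-350,-185,-106,-28.5],[0,-400,-211,-106,-28.5],[0,-450,-238,-106,-28.5],[0,-500,-264,-106,-28.5],[0,-550,-290,-106,-28.5],[0,-596,-315,-106,-28.5],[0,-596,-315,-106,-28.5],[0,-596,-315,-106,-28.5],[0,-596,-315,-106,-28.5]])

```text
clock: 4.12
eef_pos: [639.9, 20.7, 331.0]
eef_rot: [-3.142, 0.001, -2.988]
wrist_force: [-0.7, 0.1, 0.2]
finger_gap: 0.4
finger_force: 0.0
```

Run:
```python
from h import *
np.set_printoptions(precision=3,suppress=True)
s=monitor.read_state();print(s["clock"],s["eef_pos"],s["eef_rot"],s["joints"],s["wrist_force"])
w=shot("wrist"); o,d=ray(w,(256,192));print(o,d)
save(w,"w1.png",s=1.5)
for t in("hasp","case"): print([(np.round(k["rect"]),round(k["p"],2)) for k in find_in(w,t)][:2])
print("pred tip",proj(w,W((-20,0,136))),"plate",proj(w,W((-107,0,0))),"stap",proj(w,W((-107,0,44))))
print(toolmove((640,20,235)))
```

```text
4.125 [639.902  20.712 331.03 ] [-3.142  0.001 -2.988] [-0.025  0.464  1.055  0.     1.622 -1.75 ] [-0.702  0.061  0.231]
[565.668   8.274 490.85 ] [ 0.243  0.063 -0.968]
[(array([284., 110.,  96.,  20.]), 0.82), (array([348., 143., 236., 287.]), 0.68)]
[(array([346., 146., 232., 288.]), 0.75), (array([285., 113.,  94.,  16.]), 0.61)]
pred tip [[259.973 123.736]] plate [[329.775  36.585]] stap [[312.93   28.135]]
(array([ 0.1, -0.4, 96. ]), None)
```

View pics/w1.png

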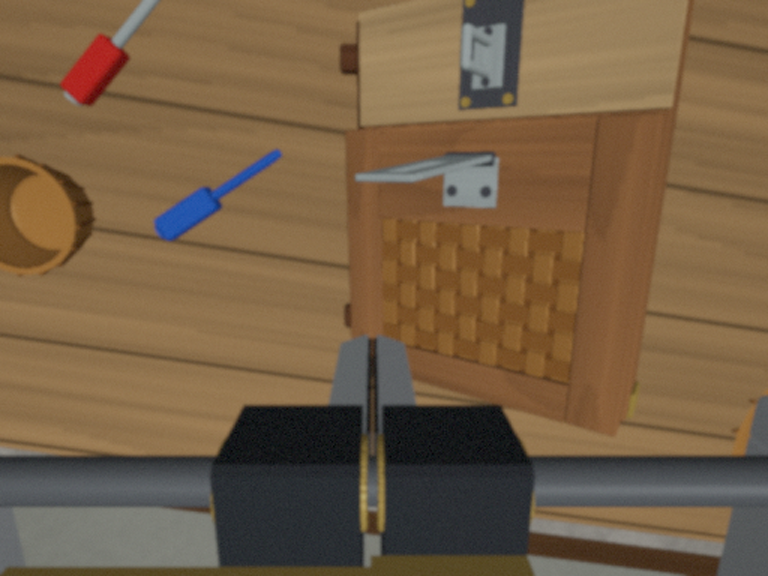

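The wrist view shows the hasp edge-on (tip ~(388,178), hinge ~(480,158)), the staple on its plate at (485,55), and my fingers clear of everything. Now I compute the arc in tool axes.

Run:
```python
from h import *
np.set_printoptions(precision=1,suppress=True)
s=monitor.read_state()
def tcp(t):
    r=np.interp(t,[0,1.0,1.6],[109,105,92]); n=2+8*max(np.sin(t),0)+7.2*max(np.cos(t),0)
    u=np.array([-np.cos(t),0,np.sin(t)]);N=np.array([np.sin(t),0,np.cos(t)])
    return W(np.array([-35,0,26.5])+r*u+n*N)+[0,0,19]
for t in [2.2,2.0,1.85,1.7,1.55,1.4,1.25,1.1,.95,.8,.65,.5,.35,.25,.15,.08,0,-.05]: print(t,toolmove(tcp(t),s=s)[0],tcp(t))
```

```text
2.2 [ 18.7  31.9 114.5] [616.7  49.1 216.4]
2.0 [ 33.  26. 106.] [603.4  41.1 224.9]
1.85 [ 45.1  22.6 101.1] [592.1  35.9 229.8]
1.7 [58.  20.2 97.7] [579.6  31.5 233.3]
1.55 [71.5 18.3 95. ] [566.5  27.6 236. ]
1.4 [85.2 16.3 92.1] [553.4  23.5 238.9]
1.25 [99.9 15.5 90.9] [538.9  20.5 240.1]
1.1 [115.3  16.1  91.7] [523.6  18.7 239.3]
0.95 [130.6  18.6  95.2] [508.1  18.9 235.7]
0.8 [144.3  23.3 101.9] [493.9  21.4 229. ]
0.65 [156.8  29.3 110.4] [480.6  25.4 220.5]
0.5 [167.8  36.5 120.6] [468.7  30.8 210.3]
0.35 [176.8  44.7 132.3] [458.5  37.6 198.7]
0.25 [181.6  50.6 140.8] [452.8  42.7 190.2]
0.15 [185.3  56.9 149.8] [448.2  48.4 181.2]
0.08 [187.2  61.5 156.2] [445.6  52.6 174.7]
0 [188.6  66.8 163.8] [443.4  57.6 167.1]
-0.05 [189.   69.9 168.3] [442.6  60.6 162.6]
```

Request:
arm_command(steps=[[0,8,20,50,0],[0,18,30,100,0],[0,33,26,102,0],[0,45,23,101,0],[0,58,20,98,0],[0,72,18,95,0],[0,85,16,92,0],[0,100,15.5,91,0],[0,115,16,92,0],[0,131,18.5,95,0],[0,144,23,102,0],[0,157,29,110,0],[0,168,36.5,121,0],[0,177,45,132,0],[0,182,51,141,0],[0,182,51,141,0]])

```text
clock: 6.28
eef_pos: [452.3, 42.6, 189.3]
eef_rot: [3.142, -0.001, -2.989]
wrist_force: [0.2, -0.3, 0.5]
finger_gap: 0.3
finger_force: 0.0
```

Run:
```python
from h import *
np.set_printoptions(precision=1,suppress=True)
s=monitor.read_state();print(s["clock"],s["eef_pos"],s["wrist_force"])
a=shot("scene");w=shot("wrist");b=shot("top")
A=cv2.resize(a["img"][135:235,260:400],(400,286),interpolation=cv2.INTER_CUBIC)
B=cv2.resize(b["img"][130:230,130:260],(390,300),interpolation=cv2.INTER_CUBIC)
o=np.zeros((600,800,3),np.uint8);o[:286,:400]=A;o[:300,405:795]=B
o[300:600,:400]=cv2.resize(w["img"],(400,300))
cv2.imwrite("pics/d.png",o[:,:,::-1])
```

```text
6.275 [452.3  42.6 189.3] [ 0.2 -0.3  0.5]
```

View pics/d.png

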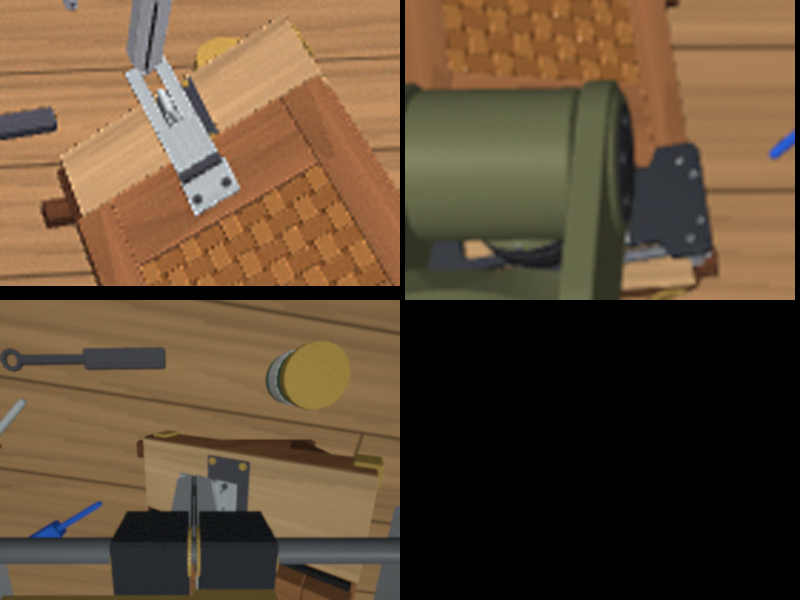

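The hasp follows, nearly flat, with the staple coming into the slot (scene crop ~(170,105)). I press it the rest of the way down.

Request:
arm_command(steps=[[0,4,6,9,0],[0,6,11,15.5,0],[0,7,16,23,0],[0,7,18,26,0],[0,7,18,26,0],[0,7,18,26,0]])

```text
clock: 7.18
eef_pos: [443.1, 58.9, 164.0]
eef_rot: [-3.141, 0.0, -2.989]
wrist_force: [-5.0, -5.5, 11.8]
finger_gap: 0.4
finger_force: 6.1
```

Request:
arm_command(steps=[[0,0,0,-30,0],[0,-20,0,-80,0],[0,-60,0,-120,0],[0,-95,0,-130,0],[1,-95,0,-130,0],[1,-95,0,-130,0]])

```text
clock: 7.92
eef_pos: [536.3, 73.7, 292.5]
eef_rot: [3.141, -0.002, -2.989]
wrist_force: [0.3, 0.3, 0.2]
finger_gap: 17.0
finger_force: 0.0
```

Run:
```python
from h import *
np.set_printoptions(precision=1,suppress=True)
s=monitor.read_state();print(s["clock"],s["eef_pos"],s["wrist_force"])
a=shot("scene");w=shot("wrist");np.save("w.npy",w["img"])
import pickle;pickle.dump((a,w),open("aw.pkl","wb"))
print("plate/eye/hinge/end",proj(w,W([(-107,0,0),(-107,0,30.5),(-107,0,44),(-35,0,26.5),(-145,0,26.5)])).ravel())
A=cv2.resize(a["img"][140:220,290:370],(300,300),interpolation=cv2.INTER_CUBIC)
u,v=proj(w,W((-107,0,44)))[0];u=int(np.clip(u,80,432));v=int(np.clip(v,90,290));print(u,v)
B=cv2.resize(w["img"][v-90:v+90,u-75:u+75],(500,600),interpolation=cv2.INTER_CUBIC)
o=np.zeros((600,800,3),np.uint8);o[:300,:300]=A;o[:,300:]=B
cv2.imwrite("pics/e.png",o[:,:,::-1])
```

```text
7.925 [536.3  73.7 292.5] [0.3 0.3 0.2]
plate/eye/hinge/end [266.9 128.6 250.2 130.  241.9 130.7 252.2 201.3 252.7  88.5]
241 130
```

View pics/e.png

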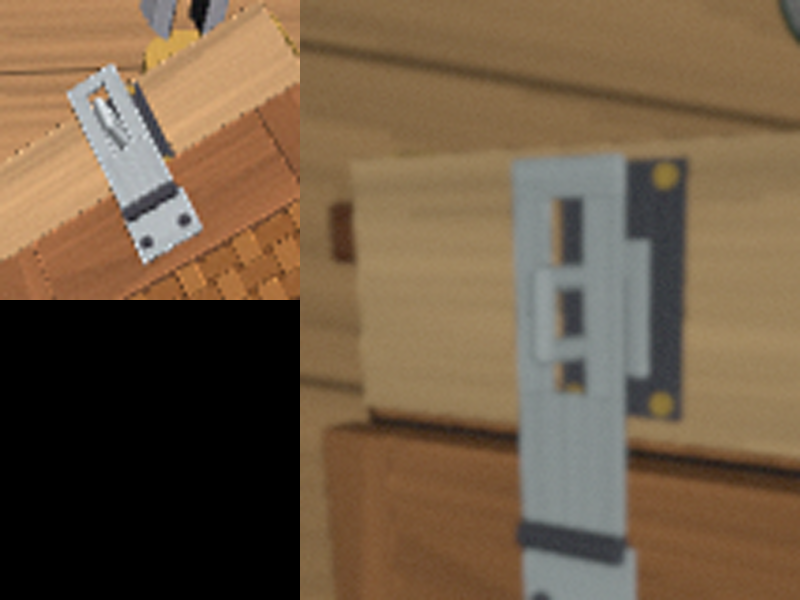

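The hasp lies flat with the staple through the slot: in the wrist crop the crossbar runs (545,268)–(545,362), hasp end at row 158 and hinge at row 543. I refine the case pose and solve the staple offset jointly.

Run:
```python
from h import *
import pickle
from scipy.optimize import least_squares
np.set_printoptions(precision=2,suppress=True)
a,w=pickle.load(open("aw.pkl","rb")); b=shot("top")
S=[((-150,115,0),(212,15)),((-150,-115,0),(15,140)),((150,-113,19),(105,390)),((-58,113,25),(243,68))]
T=[((150,113,19),(440,17)),((150,-113,19),(707,57)),((-58,-113,25),(742,289)),((-150,-115,0),(750,405)),((-150,115,0),(457,420))]
K=[((-150,-115,0),(352,165)),((-62,-115,0),(368,410)),((-58,-113,25),(330,432)),("h",-145,-18,28.5,(513,160)),("h",-145,18,28.5,(625,155)),("h",-35,-18,30,(518,534)),("h",-35,18,30,(626,549)),("h",-134,0,28.5,(568,198)),("h",-80,0,28.5,(570,393)),("s",-13.5,(545,268)),("s",13.5,(545,362))]
def pts(L,hy,sx):
    P=[];
    for l in L:
        if l[0]=="h": P.append((l[1],l[2]+hy,l[3]))
        elif l[0]=="s": P.append((-107+sx+l[1],0,44))
        else: P.append(l[0])
    return np.array(P,float)
US=np.array([(275+l[-1][0]/2.5,135+l[-1][1]/2.5) for l in S]);UT=np.array([(112+(l[-1][0]-405)/3,90+l[-1][1]/3) for l in T])
UK=np.array([(166+(l[-1][0]-300)/3.3333,40+l[-1][1]/3.3333) for l in K])
def parts(q):
    R=Rcase(q[3]);o=[]
    for p,L,U,e in((a,S,US,q[6:9]),(b,T,UT,q[9:12]),(w,K,UK,q[12:15])):
        o.append(proj(p,pts(L,q[4],q[5])@R.T+q[:3]+e)-U)
    return o
def res(q): return np.r_[np.vstack(parts(q)).ravel(), q[6:]/1.5, q[4]/2]
r=least_squares(res,np.r_[np.load("case.npy"),np.zeros(11)],loss="soft_l1")
q=r.x;print("case",q[:3],np.degrees(q[3]),"hy,sx",q[4:6],"cam",q[6:])
for x in parts(q): print(x)
cov=np.linalg.inv(r.jac.T@r.jac);print(np.sqrt(np.diag(cov))[:6])
np.save("case.npy",q[:4]);np.save("sx.npy",q[5])
R=Rcase(q[3]);print("eye",R@[-107+q[5],0,30.5]+q[:3])
print(np.array(toolmove((522,-258,100),-36.5)[0]),toolmove((522,-258,100),-36.5)[1],monitor.read_state()["joints"])
```

```text
case [582.61  98.37 121.57] 9.092607869931376 hy,sx [-2.12  3.75] cam [ 1.14  1.15 -0.6  -0.8  -0.36 -0.22 -0.2  -0.6   0.91]
[[-0.53 -0.12]
 [ 0.16 -0.67]
 [-0.08  0.28]
 [-0.69 -0.97]]
[[-0.86 -0.01]
 [-0.61 -0.27]
 [ 0.58 -0.84]
 [-1.07 -0.41]
 [ 2.03  0.45]]
[[ 1.35 -0.52]
 [ 0.68 -0.65]
 [-1.68 -1.02]
 [ 1.35  0.62]
 [-0.42  0.33]
 [ 1.08 -0.55]
 [-2.2   0.49]
 [ 0.31  0.76]
 [ 0.12 -0.12]
 [-0.61 -0.81]
 [-0.2   0.9 ]]
[1.19 1.25 2.1  0.   0.98 1.04]
eye [483.41  64.78 146.56]
[  64.5 -325.6  193.3] -134.7551745103504 [ 0.07  0.24  1.44  0.    1.46 -1.65]
```

Request:
arm_command(steps=[[0.6,10,-20,0,10.5],[0.6,15,-45,0,21],[0.6,20,-75,0,31.5],[0.6,25,-105,0,42],[0.6,30,-140,0,52.5],[0.6,35,-180,0,63],[0.6,40,-220,0,73.5],[0.6,50,-260,20,84],[0.6,60,-300,40,94.5],[0.6,64.5,-325.5,60,105],[0.6,64.5,-325.5,80,115.5],[0.6,64.5,-325.5,93,126],[0.6,64.5,-325.5,93,136.5],[0.6,64.5,-325.5,93,147],[0.6,64.5,-325.5,93,157.5],[0.6,64.5,-325.5,93,168],[0.6,64.5,-325.5,93,178.5],[0.6,64.5,-325.5,93,189],[0.6,64.5,-325.5,93,199.5],[0.6,64.5,-325.5,93,210]])

```text
clock: 10.58
eef_pos: [522.3, -257.7, 200.6]
eef_rot: [3.142, -0.0, -0.377]
wrist_force: [0.4, -0.4, -0.7]
finger_gap: 56.6
finger_force: 0.0
```

Request:
arm_command(steps=[[0.6,0,0,0,10.5],[0.6,0,0,0,15.2],[0.6,0,0,0,15.2]])

```text
clock: 10.95
eef_pos: [522.4, -257.7, 200.6]
eef_rot: [-3.142, -0.0, -0.636]
wrist_force: [-0.4, 1.1, -0.6]
finger_gap: 56.5
finger_force: 0.0
```

Run:
```python
from h import *
np.set_printoptions(precision=1,suppress=True)
s=monitor.read_state();print(s["clock"],s["eef_pos"],s["eef_rot"],s["joints"])
for n in("wrist","scene"):
    w=shot(n)
    im=w["img"].astype(int)
    red=((im[:,:,0]>110)&(im[:,:,1]<75)&(im[:,:,2]<75)).astype(np.uint8)
    k,l,st,ce=cv2.connectedComponentsWithStats(red)
    for i in range(1,k):
        if st[i,4]>40:
            rr=cv2.minAreaRect(np.argwhere(l==i)[:,::-1].astype(np.float32)); print(n,st[i],ce[i],onz(w,ce[i],15),[onz(w,x,22) for x in cv2.boxPoints(rr)])
    if n=="wrist": save(w,"f.png",s=1.2); print(proj(w,(522,-258,11)))
```

```text
10.95 [ 522.4 -257.7  200.6] [-3.1 -0.  -0.6] [-0.5  0.4  1.5  0.   1.3  1.7]
wrist [ 237  152   25   57 1305] [249.3 179.5] [ 521.5 -260.2   15. ] [array([ 554.7, -268.4,   22. ]), array([ 539.4, -289. ,   22. ]), array([ 488.7, -252.3,   22. ]), array([ 504.6, -230.7,   22. ])]
[[247.4 179.5]]
scene [431  51  31  38 345] [444.7  70. ] [-189.5  707.6   15. ] [array([-86.1, 581.8,  22. ]), array([-338.3,  710.6,   22. ]), array([-273.1,  811.2,   22. ]), array([-34.1, 674.2,  22. ])]
scene [444  73  38  36 361] [459.1  89.9] [-46.3 700.8  15. ] [array([ 25.8, 593.5,  22. ]), array([-189.4,  811.2,   22. ]), array([-117.1,  815.2,   22. ]), array([ 84.1, 603.7,  22. ])]
scene [  0 196  11  14  55] [  4.2 202.5] [ 411.9 -762.5   15. ] [array([ 411.3, -783.4,   22. ]), array([ 388.2, -775.5,   22. ]), array([ 424.8, -736.1,   22. ]), array([ 446.8, -744.5,   22. ])]
scene [178 216  23  24 265] [189.9 226.7] [ 524.6 -256.3   15. ] [array([ 542.9, -285. ,   22. ]), array([ 489.5, -244.1,   22. ]), array([ 516.9, -222.6,   22. ]), array([ 568.4, -263.6,   22. ])]
scene [ 33 220   8  28  53
[... 644 characters left out ...]
0.3, -611.6,   22. ]), array([ 584.1, -629.6,   22. ]), array([ 585.9, -623.9,   22. ]), array([ 701.8, -606.4,   22. ])]
scene [354 269  25  13  82] [365.7 275.5] [688.1 151.   15. ] [array([690.8, 119.3,  22. ]), array([672.1, 177.6,  22. ]), array([693.5, 178.4,  22. ]), array([711.6, 121.1,  22. ])]
scene [  0 318  25  48 327] [ 12.6 340.1] [ 789.  -597.9   15. ] [array([ 836.6, -602.7,   22. ]), array([ 739.3, -613.7,   22. ]), array([ 750.3, -579.3,   22. ]), array([ 845.9, -571.3,   22. ])]
scene [ 18 353  53  31 177] [ 39.9 364.5] [ 839.8 -527.    15. ] [array([ 859.1, -566.1,   22. ]), array([ 808. , -484.9,   22. ]), array([ 823.9, -471.5,   22. ]), array([ 873.5, -552.2,   22. ])]
```

View pics/f.png

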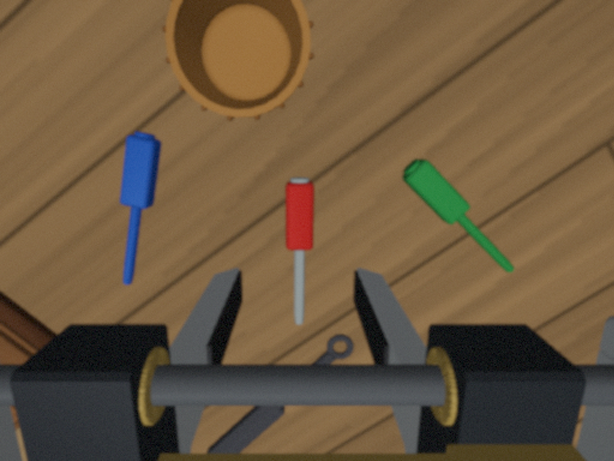

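The red pin sits aligned between the open fingers in the wrist view (grip at (299,213), nose (299,322)). I descend and grip lightly.

Request:
arm_command(steps=[[0.6,0,1,50,0],[0.6,0,1,100,0],[0.6,0,1,150,0],[0.6,0,1,170,0],[0.6,0,1,177,0],[0.6,0,1,177,0],[0,0,1,177,0],[0,0,1,177,0],[0,0,1,177,0],[0,0,1,177,0],[0,0,1,177,0]], force=12)

```text
clock: 12.42
eef_pos: [522.2, -258.8, 23.8]
eef_rot: [3.142, -0.0, -0.636]
wrist_force: [-0.7, 0.7, 5.2]
finger_gap: 25.6
finger_force: 12.0
```

Run:
```python
from h import *
np.set_printoptions(precision=1,suppress=True)
s=monitor.read_state();print(s["clock"],s["eef_pos"],s["eef_rot"],s["finger_gap"],s["wrist_force"])
print("eye",W((-107+np.load("sx.npy"),0,30.5)))
t=W((60,50,19)); print("lid pt",t, toolmove((t[0],t[1],t[2]+13.4+12+30),99.1-0,s=s))
t=W((60,50,19)); print("lid pt up",toolmove((t[0],t[1],300),99.1,s=s))
```

```text
12.425 [ 522.2 -258.8   23.8] [ 3.1 -0.  -0.6] 25.640464794283364 [-0.7  0.7  5.2]
eye [483.4  64.8 146.6]
lid pt [637.1 137.5 165.8] (array([-143.1, -387. , -197.4]), np.float64(-135.55262355912134))
lid pt up (array([-143.1, -387. , -276.2]), np.float64(-135.55262355912134))
```

Request:
arm_command(steps=[[0,0,0,-40,0],[0,0,0,-90,0],[0,0,0,-140,0],[0,0,0,-190,-10],[0,-10,-30,-230,-20],[0,-25,-70,-260,-30],[0,-40,-110,-276,-40],[0,-56,-150,-276,-50],[0,-70,-190,-276,-60],[0,-85,-230,-276,-70],[0,-100,-270,-276,-80],[0,-115,-310,-276,-90],[0,-130,-350,-276,-100],[0,-143,-387,-276,-110],[0,-143,-387,-276,-120],[0,-143,-387,-276,-130],[0,-143,-387,-276,-135.5],[0,-143,-387,-276,-135.5]])

```text
clock: 14.68
eef_pos: [637.0, 137.6, 299.0]
eef_rot: [-3.141, -0.0, 1.728]
wrist_force: [0.1, 0.8, -1.2]
finger_gap: 25.7
finger_force: 12.0
```

```bash
cat >> h.py <<'E'
def pinobs(p):
    im=p["img"].astype(int); red=((im[:,:,0]>110)&(im[:,:,1]<75)&(im[:,:,2]<75)).astype(np.uint8)
    red[:,:130]=0
    k,l,st,ce=cv2.connectedComponentsWithStats(red); return [(st[i],ce[i]) for i in range(1,k) if st[i,4]>30]
E
python3 - <<'E'
from h import *
np.set_printoptions(precision=1,suppress=True)
s=monitor.read_state();print(s["clock"],s["eef_pos"],s["eef_rot"],s["finger_gap"],s["joints"])
a=shot("scene"); e=s["eef_pos"]; u,v=proj(a,e)[0].astype(int); print(u,v)
u0=max(u-110,0); v0=max(v-60,0); c=a["img"][v0:v0+150,u0:u0+200]
cv2.imwrite("pics/g.png",cv2.resize(c[:,:,::-1],(800,600),interpolation=cv2.INTER_CUBIC));print(u0,v0)
t=W((60,50,19)); print(toolmove((t[0],t[1],t[2]+13.4+12.5),99.1,s=s))
E
```

```text
14.675 [637.  137.6 299. ] [-3.1 -0.   1.7] 25.719070887073347 [ 0.2  0.5  1.1  0.   1.6 -0. ]
386 170
276 110
(array([ -0. ,   0.1, 107.3]), np.float64(-0.09169588902960868))
```

View pics/g.png

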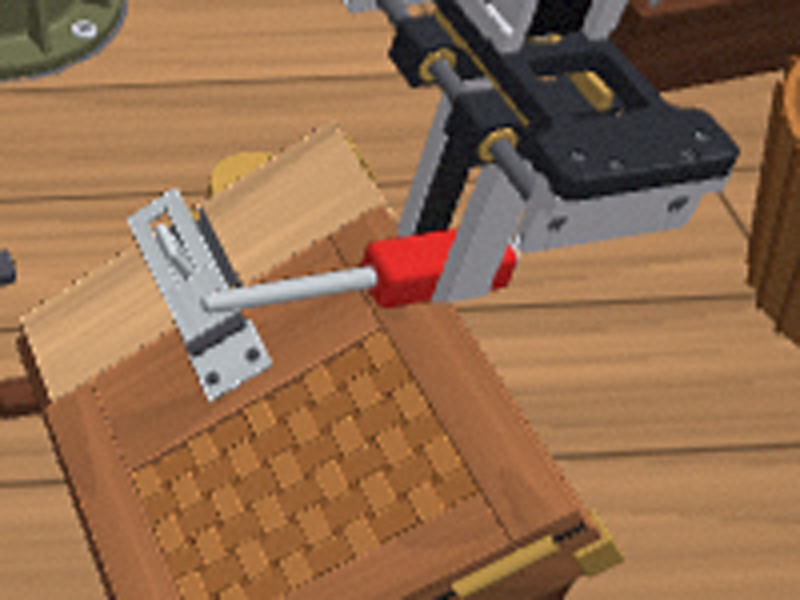

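The pin is held level, nose downhill, over the lid (nose ~(215,300), grip ~(440,265)). I lower its rear onto the lid with a light grip so it swings to the slope's angle.

Request:
arm_command(steps=[[0,0,0,40,0],[0,0,0,75,0],[0,0,0,84,0],[0,0,0,88,0],[0,0,0,91,0],[0,0,0,94,0],[0,0,0,97,0],[0,0,0,100,0],[0,0,0,100,0]], force=5)

```text
clock: 15.85
eef_pos: [637.1, 137.6, 199.2]
eef_rot: [-3.142, -0.0, 1.729]
wrist_force: [0.9, -0.7, -1.1]
finger_gap: 25.9
finger_force: 5.0
```

Request:
arm_command(steps=[[0,0,0,3,0],[0,0,0,5,0],[0,0,0,7,0],[0,0,0,7,0]])

```text
clock: 16.35
eef_pos: [637.5, 137.4, 193.4]
eef_rot: [3.139, 0.0, 1.729]
wrist_force: [1.3, -2.0, 7.2]
finger_gap: 25.7
finger_force: 5.0
```

Run:
```python
from h import *
np.set_printoptions(precision=1,suppress=True)
s=monitor.read_state();print(s["clock"],s["eef_pos"],s["wrist_force"],s["finger_force"])
a=shot("scene"); e=s["eef_pos"]; u,v=proj(a,e)[0].astype(int)
u0=max(u-110,0); v0=max(v-80,0); c=a["img"][v0:v0+150,u0:u0+200]
cv2.imwrite("pics/g2.png",cv2.resize(c[:,:,::-1],(800,600),interpolation=cv2.INTER_CUBIC));print(u0,v0)
```

```text
16.35 [637.5 137.4 193.4] [ 1.3 -2.   7.2] 5.000251606106758
262 128
```

View pics/g2.png

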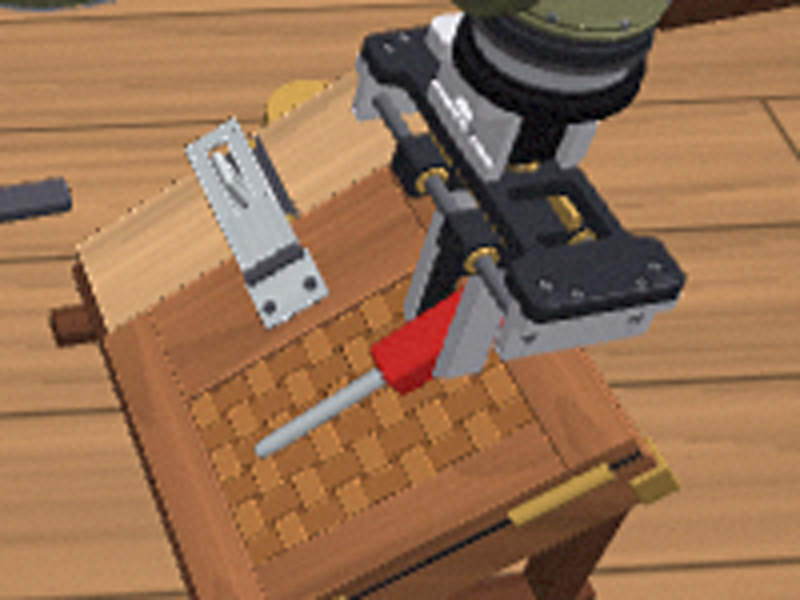

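The pin now lies along the slope (shank (262,448)–(380,378), close to parallel with the frame edges). I grip hard, lift, and measure the pin in its plane.

Request:
arm_command(steps=[[0,0,0,0,0],[0,0,0,0,0],[0,0,0,-20,0],[0,0,0,-60,0],[0,0,0,-100,0],[0,0,0,-100,0]], force=50)

```text
clock: 17.15
eef_pos: [637.7, 137.7, 295.6]
eef_rot: [3.136, -0.0, 1.729]
wrist_force: [0.5, 0.0, -1.5]
finger_gap: 25.5
finger_force: 50.0
```

Run:
```python
from h import *
np.set_printoptions(precision=1,suppress=True)
s=monitor.read_state();e=s["eef_pos"];print(s["clock"],e,s["eef_rot"],s["finger_force"],s["finger_gap"])
a=shot("scene");u,v=proj(a,e)[0].astype(int);u0,v0=u-100,v-40
c=a["img"][v0:v0+120,u0:u0+160]
cv2.imwrite("pics/g3.png",cv2.resize(c[:,:,::-1],(800,600),interpolation=cv2.INTER_CUBIC));print(u0,v0)
im=a["img"].astype(int);sub=(im.max(2)-im.min(2)<25)&(im.mean(2)>120)
k,l,st,ce=cv2.connectedComponentsWithStats(sub.astype(np.uint8))
for i in range(1,k):
    if st[i,4]>25 and abs(ce[i][0]-u)<110 and abs(ce[i][1]-v)<90: print(st[i],ce[i])
for q in pinobs(a): print("red",q)
```

```text
17.15 [637.7 137.7 295.6] [ 3.1 -0.   1.7] 49.99948561191559 25.49073884398974
286 132
[384  77  29  48 335] [397.  102.8]
[361  95  22  20 153] [370.2 107.3]
[421 104  13  17  88] [427.7 112.6]
[376 147  10  25  64] [380.2 158.6]
[384 154  74  33 767] [414.1 167.8]
[308 157  28  39 488] [321.5 176.5]
[324 186  46  26 379] [342.8 199.2]
red (array([444,  72,  39,  36, 376], dtype=int32), array([459.7,  88.9]))
red (array([365, 163,  27,  31, 366], dtype=int32), array([378.1, 179.4]))
```

View pics/g3.png

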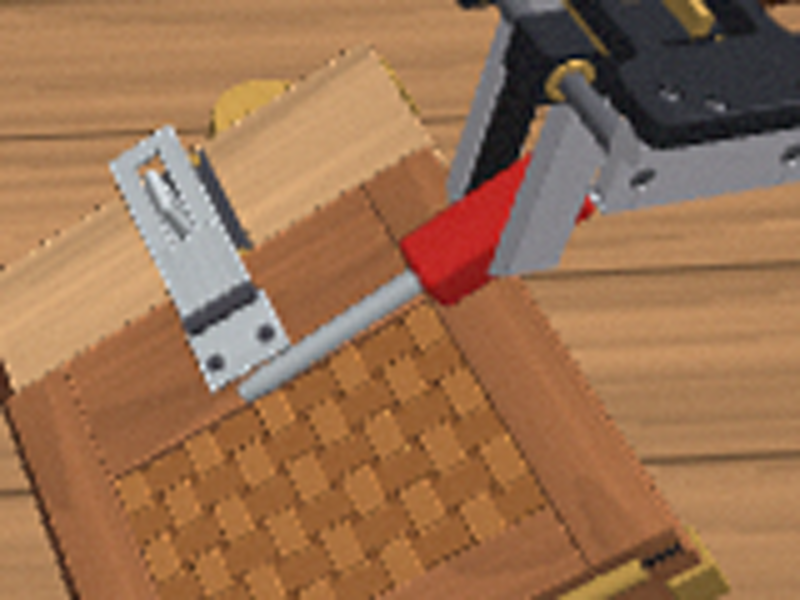

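The pin is held tilted: nose at (247,391) and shank root at (418,283) in this crop, with the grip firmly between the pads. That was the tenth picture, so I go on by numbers and feel.

```bash
cat >> h.py <<'E'
def inplane(p,uv,s,off=0.):
    e=s["eef_pos"];y=s["eef_rot"][2];n=np.array([np.sin(y),-np.cos(y),0])
    o,d=ray(p,uv);o=o-np.array([1.1,1.1,-.6]); return o+d*((n@(e-o)+off)/(n@d))
E
python3 - <<'E'
from h import *
np.set_printoptions(precision=1,suppress=True)
s=monitor.read_state();e=s["eef_pos"];y=s["eef_rot"][2];a=shot("scene")
N=inplane(a,(335.3,210.2),s);S=inplane(a,(369.6,188.6),s)
print("nose-tcp",N-e,"sh-tcp",S-e,"len",np.linalg.norm(N-S))
h=np.array([np.cos(y),np.sin(y),0]);d=(N-S)/np.linalg.norm(N-S);print("pitch",np.degrees(np.arctan2(-d[2],-d@h)), "yaw",np.degrees(y))
print("hasp face check eye",W((-107+np.load("sx.npy"),0,30.5)))
# rotation-averaged sensitivities: px of axis line for exactly 35deg
ax=np.array([-h[0]*np.cos(np.radians(35)),-h[1]*np.cos(np.radians(35)),-np.sin(np.radians(35))])
print(proj(a,S+80*ax+[1.1,1.1,-.6]))
E
```

```text
nose-tcp [ 13.1 -82.3 -81.5] sh-tcp [  3.8 -23.8 -34. ] len 75.90581711327368
pitch 38.681874317818625 yaw 99.04987290018603
hasp face check eye [483.4  64.8 146.6]
[[332.4 210.2]]
```

```bash
cat >> h.py <<'E'
NOSE=np.array([-83.3,0,81.5]) # nose - tcp in tool axes (x uphill, y, z down)
def eye(): return W((-107+float(np.load("sx.npy")),0,30.5))
def tool(s): 
    y=s["eef_rot"][2]; return np.array([[np.cos(y),np.sin(y),0],[np.sin(y),-np.cos(y),0],[0,0,-1]])
def nose_case(s,N=NOSE):  # nose in case axes relative to eye
    return CR.T@(s["eef_pos"]+tool(s).T@N-eye())
def go_nose(rel,s,N=NOSE):
    return tool(s)@(eye()+CR@np.asarray(rel,float)-s["eef_pos"])-N
E
python3 - <<'E'
from h import *
np.set_printoptions(precision=1,suppress=True)
s=monitor.read_state();print(nose_case(s))
for r in((0,60,60),(0,50,10),(0,12,9),(0,12,0)): print(r,go_nose(r,s))
print("case axes in tool (x,y,z cols):");print(tool(s)@CR)
E
```

```text
[162.9   7.2  72.4]
(0, 60, 60) [  50.3 -163.   -20.1]
(0, 50, 10) [  70.8 -163.    26.6]
(0, 12, 9) [  40.2 -163.    49.2]
(0, 12, 0) [  45.4 -163.    56.5]
case axes in tool (x,y,z cols):
[[ 0.   0.8 -0.6]
 [ 1.  -0.   0. ]
 [ 0.  -0.6 -0.8]]
```

Request:
arm_command(steps=[[0,15,-40,-15,0],[0,30,-85,-20,0],[0,45,-130,-20,0],[0,55,-163,-15,0],[0,65,-163,5,0],[0,71,-163,27,0],[0,71,-163,27,0],[0,71,-163,27,0]])

```text
clock: 18.25
eef_pos: [465.0, 181.9, 265.6]
eef_rot: [-3.141, 0.0, 1.729]
wrist_force: [0.3, -0.1, -0.8]
finger_gap: 25.1
finger_force: 50.0
```

Run:
```python
from h import *
np.set_printoptions(precision=1,suppress=True)
s=monitor.read_state();print(s["clock"],s["wrist_force"],s["finger_gap"],nose_case(s))
a=shot("scene");im=a["img"].astype(int)
n=s["eef_pos"]+tool(s).T@NOSE; pu=proj(a,n+[1.1,1.1,-.6])[0];print("pred nose px",pu)
sub=((im.max(2)-im.min(2)<28)&(im.mean(2)>105)).astype(np.uint8)
k,l,st,ce=cv2.connectedComponentsWithStats(sub)
for i in range(1,k):
    if st[i,4]>15 and np.linalg.norm(ce[i]-pu)<60: print(st[i],ce[i])
for q in pinobs(a): print("red",q)
# ascii of the area, saturation/brightness
x0,y0=int(pu[0])-12,int(pu[1])-22
for r in range(y0,y0+34): print(r,"".join("R" if (im[r,c,0]>110 and im[r,c,1]<75) else ("#" if sub[r,c] else ("d" if im[r,c].mean()<85 else ".")) for c in range(x0,x0+56)))
print(x0)
```

```text
18.25 [ 0.3 -0.1 -0.8] 25.11882626149705 [ 0.3 50.4 10.5]
pred nose px [336.4 159.5]
[294 115   7   5  28] [296.7 117.1]
[335 138  30  24 140] [349.9 149.3]
[308 157  28  39 500] [321.5 176.5]
[324 190  20  21 195] [333.5 200.1]
red (array([431,  51,  31,  38, 339], dtype=int32), array([444.8,  70. ]))
red (array([444,  72,  39,  36, 365], dtype=int32), array([459.7,  88.8]))
red (array([362, 119,  20,  25, 230], dtype=int32), array([371.2, 132.6]))
red (array([504, 132,   8,  25,  65], dtype=int32), array([507.7, 143.8]))
137 .......................................RRRRRRRRRRRRR##..
138 .......................................#RRRRRRRRRRRRR...
139 .....................................###.RRRRRRRRRRRR...
140 ....................................#####.RRRRRRRRR.....
141 ..................................#######.RRRRRRRR......
142 ..............................d..########..dRRRRR.......
143 ................................######......RRR.........
144 ..............................########..................
145 .............................#######....................
146 ..................
[... 806 characters left out ...]
.........................
160 ...........###..........................................
161 ............#...........................................
162 ........................................................
163 ..d.....................................................
164 ..dd....................................................
165 #ddd....................................................
166 #.dd....................................................
167 ##ddd...................................................
168 ##.ddd..................................................
169 ###ddd............................d.....................
170 ###.ddd............................R....................
324
```

Request:
arm_command(steps=[[0,-8,0,6,0],[0,-16,0,12,0],[0,-24,0,18.5,0],[0,-30,0,24,0],[0,-30,0,24,0]])

```text
clock: 18.92
eef_pos: [469.6, 151.9, 241.0]
eef_rot: [-3.141, 0.0, 1.728]
wrist_force: [-0.2, 0.1, -1.8]
finger_gap: 25.8
finger_force: 50.0
```

Request:
arm_command(steps=[[0,0.6,0,0.8,0],[0,1.1,0,1.6,0],[0,1.1,0,1.6,0]])

```text
clock: 19.3
eef_pos: [469.4, 153.6, 240.0]
eef_rot: [3.141, 0.0, 1.729]
wrist_force: [0.3, -1.8, -0.5]
finger_gap: 25.7
finger_force: 50.0
```

Request:
arm_command(steps=[[0,0.6,0,0.8,0],[0,1.1,0,1.6,0],[0,1.1,0,1.6,0]])

```text
clock: 19.68
eef_pos: [469.3, 154.6, 238.4]
eef_rot: [3.141, -0.0, 1.729]
wrist_force: [-0.3, -0.7, 2.4]
finger_gap: 25.6
finger_force: 50.0
```

Request:
arm_command(steps=[[0,0.6,0,0.8,0],[0,1.1,0,1.6,0],[0,1.1,0,1.6,0],[0,1.1,0,1.6,0]])

```text
clock: 20.18
eef_pos: [469.1, 155.7, 236.7]
eef_rot: [3.142, -0.0, 1.729]
wrist_force: [-1.9, -0.6, 3.7]
finger_gap: 25.6
finger_force: 50.0
```

Run:
```python
from h import *
np.set_printoptions(precision=1,suppress=True)
f=[]
for i in range(4):
    a=shot("scene");s=monitor.read_state();f.append(CR.T@s["wrist_force"])
print(s["clock"],np.array(f),nose_case(s))
im=a["img"].astype(int);n=s["eef_pos"]+tool(s).T@NOSE; pu=proj(a,n+[1.1,1.1,-.6])[0];print("pred nose px",pu)
e=eye();print("crossbar px",proj(a,np.array([e+CR@np.array([k,0,10]) for k in(-13.5,0,13.5)])+[1.1,1.1,-.6]))
sub=((im.max(2)-im.min(2)<28)&(im.mean(2)>95)).astype(np.uint8)
x0,y0=int(pu[0])-28,int(pu[1])-22
for r in range(y0,y0+42): print(r,"".join("R" if (im[r,c,0]>110 and im[r,c,1]<75) else ("%x"%(min(15,im[r,c].mean()//16)) if sub[r,c] else ("d" if im[r,c].mean()<85 else ".")) for c in range(x0,x0+66)))
print(x0)
```

```text
20.375 [[-0.9  1.7  5. ]
 [-0.9  1.7  3.3]
 [-1.5  1.9  3.9]
 [-2.5  3.1  4.1]] [ 0.2 12.1  2.1]
pred nose px [323.7 170.2]
crossbar px [[316.  167.3]
 [317.9 171.2]
 [319.8 175.2]]
148 ......................................................RRRRRRRRRRRR
149 ......................................................RRRRRRRRRRRRTraceback (most recent call last):
  File "<stdin>", line 11, in <module>
  File "<stdin>", line 11, in <genexpr>
TypeError: %x format: an integer is required, not numpy.float64
```

Contact with the hasp is felt (about 4 N) with the nose top just under the crossbar height. Now I advance downhill gently.

Request:
arm_command(steps=[[0,-1.1,0,1.9,0],[0,-2.7,0,3.1,0],[0,-4.3,0,4.3,0],[0,-6,0,5.4,0],[0,-7.6,0,6.6,0],[0,-9.3,0,7.7,0],[0,-9.3,0,7.7,0]])

```text
clock: 21.25
eef_pos: [470.9, 146.3, 229.1]
eef_rot: [3.141, 0.0, 1.729]
wrist_force: [0.9, -1.6, 4.6]
finger_gap: 25.9
finger_force: 50.0
```

```bash
cat > q.py <<'E'
from h import *
np.set_printoptions(precision=1,suppress=True)
s=monitor.read_state();e=eye()
print(s["clock"],"F case",CR.T@s["wrist_force"],"nose",nose_case(s),"moment",s["moment"],s["finger_gap"])
E
python3 q.py
python3 - <<'E'
from h import *
a=shot("scene");im=a["img"].astype(int);x0,y0=298,150
sub=((im.max(2)-im.min(2)<28)&(im.mean(2)>95)).astype(np.uint8)
for r in range(y0,y0+40): print(r,"".join("R" if (im[r,c,0]>110 and im[r,c,1]<75) else ("%x"%int(min(15,im[r,c].mean()//16)) if sub[r,c] else ("d" if im[r,c].mean()<85 else ".")) for c in range(x0,x0+60)))
E
```

```text
21.25 F case [0.6 1.3 4.7] nose [ 0.4 -0.1  1.3] moment [-0.9 -0.3  0.1] 25.864096069925605
150 ..............................................RRRRRRRRRRRRRR
151 ...............................................RRRRRRRRRRRR.
152 ...............................................RRRRRRRRRRRR7
153 ..............................................9.RRRRRRRRRRRR
154 .............................................aba.RRRRRRRRRRR
155 ...........................................9abaa7RRRRRRRRR..
156 ..........................................abaa98..dRRRRR....
157 ..............................d.........aabaa977...dRRRR....
158 .................d....c9......d........9baa98.......R.......
159 .....................abc..............abaa98................
160 ...................bbbbb............9bbaa87.................
161 ..................bbbbbcc..........aaba98...................
162 ................abbbbbbbb........abbaa97....................
163 .............ddbbbbc7bbbac..d...9bba98......................
164 .............abbbba8.bbbbb..dd.abba98.......................
165 ...........cbbbbb7....bbbbbdd
[... 891 characters left out ...]
.......cbbbbca767bbbbbbb6dd.......................
180 ..................bbbbcbb9abbbbbabcddd......................
181 ..................cbbbb9dabbbbbabbb7.d......................
182 ...................bbbbabbabbbbbbbac..d.....................
183 ...................dbbabbbbbbbbbbbab........................
184 ....................bbaabbbbbbbbbbabc.......................
185 ....................cbaabbbbbbbbbbaab.......................
186 .....................bbaabbbbbbbbbaabc......................
187 .....................bbbbbbbbbbbbbbbbb......................
188 ......................bbabbbbbbbbbbbb9a.....................
189 ......................bbbbbbbbbbbbbb8.6.....................
```

Request:
arm_command(steps=[[0,-1.6,0,1.1,0],[0,-3.3,0,2.3,0],[0,-4.9,0,3.4,0],[0,-6.6,0,4.6,0],[0,-8.2,0,5.7,0],[0,-8.2,0,5.7,0]])

```text
clock: 22.05
eef_pos: [471.9, 138.3, 223.2]
eef_rot: [3.141, 0.0, 1.729]
wrist_force: [1.2, -1.7, 4.3]
finger_gap: 25.5
finger_force: 50.0
```

```bash
python3 q.py
```

```text
22.05 F case [0.9 0.9 4.6] nose [  0.2 -10.1   1.2] moment [-1.  -0.2  0.1] 25.496707768437975
```

Request:
arm_command(steps=[[0,-1.6,0,1.1,0],[0,-3.3,0,2.3,0],[0,-4.9,0,3.4,0],[0,-6.6,0,4.6,0],[0,-8.2,0,5.7,0],[0,-9.8,0,6.9,0],[0,-11.5,0,8,0],[0,-11.5,0,8,0]])

```text
clock: 23.05
eef_pos: [473.7, 126.9, 215.2]
eef_rot: [3.141, 0.0, 1.729]
wrist_force: [1.0, -1.6, 3.3]
finger_gap: 25.8
finger_force: 50.0
```

```bash
python3 q.py
```

```text
23.05 F case [0.8 0.5 3.7] nose [  0.2 -24.1   1.2] moment [-1.  -0.2  0.1] 25.752543091290732
```

Request:
arm_command(steps=[[0,-2,0,1.4,0],[0,-4,0,2.8,0],[0,-6,0,4.2,0],[0,-8,0,5.6,0],[0,-10,0,7,0],[0,-12,0,8.4,0],[0,-14,0,9.8,0],[0,-16.4,0,11.5,0],[0,-16.4,0,11.5,0]])

```text
clock: 24.18
eef_pos: [476.2, 110.5, 203.4]
eef_rot: [-3.141, 0.0, 1.728]
wrist_force: [0.7, -1.9, 0.9]
finger_gap: 25.7
finger_force: 50.0
```

```bash
python3 q.py
```

```text
24.175 F case [ 0.4 -1.1  1.9] nose [ -0.  -44.4   1. ] moment [-0.7 -0.2  0.1] 25.669025453987658
```

Request:
arm_command(steps=[[0,-2,0,1.5,0],[0,-3.9,0,3,0],[0,-5.8,0,4.5,0],[0,-7.7,0,6,0],[0,-9.4,0,7.4,0],[0,-9.4,0,7.4,0]])

```text
clock: 24.92
eef_pos: [477.7, 101.3, 196.0]
eef_rot: [-3.141, 0.0, 1.729]
wrist_force: [1.2, -0.1, -0.9]
finger_gap: 25.5
finger_force: 50.0
```

```bash
python3 q.py
python3 - <<'E'
from h import *
a=shot("scene");im=a["img"].astype(int);x0,y0=290,145
sub=((im.max(2)-im.min(2)<28)&(im.mean(2)>95)).astype(np.uint8)
for r in range(y0,y0+48): print(r,"".join("R" if (im[r,c,0]>110 and im[r,c,1]<75) else ("%x"%int(min(15,im[r,c].mean()//16)) if sub[r,c] else ("d" if im[r,c].mean()<85 else ".")) for c in range(x0,x0+70)))
E
```

```text
24.925 F case [ 1.1 -0.7 -0.6] nose [  0.  -56.3   0.3] moment [-0.  -0.2  0. ] 25.534953903786587
145 ..........................................78dddddd68787777888888888888
146 .........................................779dddddd77887787888888888888
147 .........................................777dddddd77887788886788888888
148 .........................................77.ddddd.778878886ddd88888888
149 .........................................78dddddd677877888ddd788888888
150 .........................................78dddddR777877888689888888888
151 .........................................77ddddRR778896888888888888888
152 ........................................776ddRRRR7788c6888888888888...
153 ........................................78.dRRRR.78889888888..........
154 ........................................88dRRRRR7778887888RRR.........
155 .........................................RRRRRRR7788888888RRR.........
156 ......................................d.RRRRRRRR7798888887RRR.........
157 ......................................RRRRRRRRR.7788888887RR..........
158 ......................
[... 1898 characters left out ...]
.........................
184 .........aaaa87.............bbabbbbbbbbbbbbbc.........................
185 ........baa98...............bbbbbbbbbbbbbbbab.........................
186 .........987................bbbbbbbbbbbbbbbbbc........................
187 .........8...................bbbbbbbbbbbbbbbbc........................
188 .............................cbbabbbbbbbbbbbb88.......................
189 ..............................bbbbbbbbbbbbc77d........................
190 ..............................bbbbbbbbbbbb8dddddf.....................
191 ...............................bbbbbbbbc86ddddddb.....................
192 ...............................cbbbbbb77ddddddd6bb....................
```

Request:
arm_command(steps=[[0,-1.6,0,1.1,0],[0,-3.3,0,2.3,0],[0,-4.1,0,2.9,0],[0,-4.1,0,2.9,0]])

```text
clock: 25.48
eef_pos: [478.1, 99.3, 194.6]
eef_rot: [3.141, -0.004, 1.729]
wrist_force: [-7.6, 16.5, 14.3]
finger_gap: 25.9
finger_force: 50.0
```

```bash
python3 q.py
```

```text
25.475 F case [-4.9 22.5  1.7] nose [  0.2 -58.8   0.4] moment [ 3.   1.6 -0.1] 25.873547942951546
```

The shoulder has met the hasp (22 N). I relieve the push, release and lift away.

Request:
arm_command(steps=[[0,1.6,0,-1.1,0],[0,1.6,0,-1.1,0],[0.42,1.6,0,-1.1,0],[0.42,1.6,0,-1.1,0],[0.42,1.6,0,-1.1,0],[0.42,1.6,0,-1.1,0],[0.42,1.6,0,-20,0],[0.42,1.6,0,-60,0],[0.42,1.6,0,-110,0],[0.42,60,0,-150,0],[0.42,120,0,-160,0],[0.42,120,0,-160,0]])

```text
clock: 26.98
eef_pos: [458.8, 218.7, 354.3]
eef_rot: [3.14, -0.001, 1.732]
wrist_force: [0.5, -0.4, 0.1]
finger_gap: 39.4
finger_force: 0.0
```

```bash
python3 q.py
python3 - <<'E'
from h import *
np.set_printoptions(precision=1,suppress=True)
a=shot("scene");im=a["img"].astype(int);x0,y0=290,135
sub=((im.max(2)-im.min(2)<28)&(im.mean(2)>95)).astype(np.uint8)
for r in range(y0,y0+54): print(r,"".join("R" if (im[r,c,0]>110 and im[r,c,1]<75) else ("%x"%int(min(15,im[r,c].mean()//16)) if sub[r,c] else ("d" if im[r,c].mean()<85 else ".")) for c in range(x0,x0+70)))
e=eye();off=np.array([1.1,1.1,-.6])
for n,p in(("shoulder home",(0,18,1.5)),("nose home",(0,-62,1.5)),("grip rear",(0,82,1.5))): print(n,proj(a,e+CR@np.array(p)+off))
E
```

```text
26.975 F case [ 0.4 -0.3  0.4] nose [  0.3 131.8  61.7] moment [-0.1  0.  -0. ] 39.406869791751525
135 ......................................................................
136 ......................................................................
137 ......................................................................
138 ......................................................................
139 ......................................................................
140 ......................................................................
141 ......................................................................
142 ......................................................................
143 ......................................................................
144 ......................................................................
145 ......................................................................
146 ......................................................................
147 ......................................................................
148 ......................
[... 2430 characters left out ...]
..................
181 ...........abba987........bbbbacaabbaaaaaaa6.d........................
182 .........cbba987..........cbbaabbaaababbaaa...........................
183 ........abaa98.............baaaabaabbaaaaaaa..........................
184 .......baa986..............bbaaaabaaababaaaa..........................
185 .......b987.................baaaabbaabaabaaba.........................
186 .......87...................baaaabaaabbabbaaa.........................
187 .............................abaaabbaabaaabaab........................
188 .............................baaaabaaabbabbbb87.......................
shoulder home [[326.  168.9]]
nose home [[297.6 186.7]]
grip rear [[349.9 153.9]]
```

```bash
python3 -c "
from cell import job;print(job.sign_off())"
```

```text
the job is handed in; nothing more can be done
None
```

The job is handed in: the hasp is flat over the staple, the red pin is pushed home (shoulder met the hasp at about 22 N) and released, and nothing else was deliberately touched. The sign-off returned no verdict, and the final position was checked from the scene camera only.

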